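Scoop the last walnut out of the bin

TASK

Using the blue scoop, pick up the walnut from the white bin: drive the scoop along the bin floor into the far corner where the walnut lies, so that the corner stops it and it rides into the scoop. Then set the scoop down upright on the chopping board with the walnut still in it. Don't touch the walnut with the fingers.

Things in the scene. Friction and masses are not known exactly. Their poses are not given: they have to be found in the camera images.
- bin: White open bin, fixed, outside 220 (x) x 260 (y) x 55 high, walls and floor 4 thick. Origin: centre of its underside; x points to the far wall, away from the robot, y to its left wall. The walnut lies near one far corner, a mandarin near the other; scoop in the near half, open end to the far wall. A wall cabinet starts 0.4 m above the worktop at x=0.64: draw back before lifting high.
- scoop: Blue plastic scoop, 0.11 kg, flat on the bin floor. Origin: centre of the pan's underside; x to the open end, z up. Pan 80 x 66: thin lip at x=+40 slopes up to a 5 high ridge at x=+27, then floor 2 thick; back wall x=-40, sides 30 high, 16 in front. Flat upright handle over the back wall: x -45 to -15, 14 thick (y), z 40 to 106; grip it across y at z=82, x=-30, clear of the bin's 55 walls.
- walnut: Brown walnut, 36 mm across and 40 long, 0.02 kg, loose on the bin floor near a far corner; slides or rolls when pushed. Origin: its centre; its axes turn as it rolls.
- board: Wooden chopping board, 220 (x) x 320 (y) x 22 high, loose, 1.5 kg, lying on the glass hob to the left of the bin. Origin: centre of its underside; its top is at z=+22 (about 32 above the worktop).
Not all that is in view belongs to the job. What is shaped like the scoop but orange is not meant.

How it is judged:
By the outcome, as a careful person would: the job done as asked, in the order asked, and still so for the second after the job is handed in, with the robot touching nothing.
It also fails if it takes over 56 s, if anything falls off the work surface, if the arm or the gripper's body presses on something with over 40 N, if the wrist force passes 120 N, or if a joint passes its speed limit or range.

ROBOT

A 7-joint arm with a two-finger parallel gripper is mounted at the origin on a cart in front of the work surface, level with it; the furniture and walls round the work are solid. World frame = base frame: x ahead of the robot, y to its left, z up, the work surface at z = 0. Lengths are in m, angles in rad, forces in N, time in s.
With the tool pointing down it reaches from about 0.4 to 0.85 m from the base axis. Payload 4.5 kg.
Tool frame: the origin (TCP) lies on the centre line of the jaws, within the pads' length; the fingertips stand 17 mm ahead of it and the grasp point (between the pads) lies 2 mm behind it (r.tip_reach is the distance from the TCP to the fingertips, in m); z points along the fingers, y is the line along which they close (so a half turn about z gives the same grasp; the last joint's range is limited). The gripper opens to 88 mm and grips with 3 to 60 N. Pads are 18 mm wide; open, the fingers measure 123 mm over their backs; the gripper's body (75 mm by 187 mm) begins 45 mm behind the grasp point.
Start: joints at [-1.211, 0.689, -0.195, 1.565, 0.157, 0.902, -0.215], TCP at [0.2, 0.592, 0.256] pointing down, gripper open.
Joint ranges: [-3.01, 3.01], [-0.46, 2.08], [-1.47, 1.51], [0.13, 2.56], [-1, 4.14], [0.04, 2.09], [-2.66, 2.66]. Speed limits (rad/s): [2.57, 2.57, 3.14, 3.14, 3.14, 3.14, 3.14].

INTERFACE

Orientations are given as a unit quaternion [x, y, z, w].
In Python, from plant import r gives the robot as it stands.
- The arm moves only by the tool step_arm, never from a script. Its argument "steps" is a list of rows, each a list of 7 numbers: the shift along the tool's x, y, z in cm, then the turn, a rotation vector about the tool's x, y, z in degrees, then the gripper's target within -1 to 1 (shut at 1, half-way at 0, fully open at -1). A call has 1 to 8 rows; each row shifts and turns the commanded pose from where the row before left it, along the tool's axes as they then stand; what a row does not reach is not made up. A row lasts 1/8 s, in which the tool goes at most 62.5 mm and 10.7 degrees, less where a joint would pass 70% of its speed; a pose out of reach is approached as far as the arm can. A call with a gripper value outside its range is refused whole. The fingers move at their own pace and stop on an object; "force" is the grip in N (left out, the last holds). Time passes only in rows, so rows that do not move let the fingers close. It gives the time, the measured TCP pose, the force, the opening and the grip force at its end, in the units of the state.
- r.get_state(): the state, without advancing time (a new reading comes with each control period).
- r.snapshot(name): name is "side" or "top"; returns a dict with "pixels" (384x512x3 uint8, red, green, blue), "fx", "fy", "cx", "cy" (pixels), "cam_to_world" (4x4, takes a point from camera to world coordinates). Camera axes: x right, y down, z forward; pixel columns grow to the right and rows downward; lengths in m; the calibration is good to about 2 mm. A picture is of the moment at which its call begins. There is no depth.
- r.finish_job(): hands the job in; it is judged then, once.
The state is a dict: "clock": time; "q": joint angles; "qd": joint speeds; "joint_torque": joint torques, N m; "tool_pos": TCP position; "eef_rot": TCP orientation; "contact_force": force on the tool from outside, world axes, zero at the start; "moment": the same for the moment, N m; "opening": opening from 0.0 (shut) to 1.0 (fully open); "finger_force": force on a finger pad.
Only numpy, scipy, OpenCV 4.12 (cv2) and the standard library are available. Lean on these libraries where they do the work, as an engineer would, in place of code of your own. Each camera call takes 0.05 s, during which the arm holds its last target. There are 200 camera calls.

## Working session

There is one attempt and no reset: what is moved stays moved. The work goes in short steps, Python scripts to look and compute and a tool call to move; the robot and the scene stay as the last step left them, time stands still between calls to the robot, and variables do not carry over. Pictures are saved under pics/ and viewed, at most 13 in all, crops included, and the job is handed in when it is done.

Besides the shell and the picture viewer there is one more tool, called after "Call:" by a JSON object that holds its "fn" and its "kwargs", one argument or row to a line. step_arm: Moves the arm, as the interface text tells. Its arguments: {"type":"object","properties":{"steps":{"type":"array","items":{"type":"array","items":{"type":"number"}}},"force":{"type":"number"}},"required":["steps"]}

```bash
mkdir -p pics; cat > h.py <<'E'
import numpy as np, cv2
from plant import r
def shot(n,f):
    s=r.snapshot(n); cv2.imwrite('pics/'+f,s['pixels'][:,:,::-1]); np.savez('pics/'+n+'.npz',**s); return s
def ray(s,u,v,z):
    T=np.array(s['cam_to_world']); d=T[:3,:3]@[(u-s['cx'])/s['fx'],(v-s['cy'])/s['fy'],1]; o=T[:3,3]
    return o+d*(z-o[2])/d[2]
def proj(s,p):
    T=np.linalg.inv(np.array(s['cam_to_world'])); c=T[:3,:3]@p+T[:3,3]
    return s['fx']*c[0]/c[2]+s['cx'], s['fy']*c[1]/c[2]+s['cy']
E
python3 - <<'E'
from h import *
for n in('top','side'):
    s=shot(n,n+'0.png'); print(n,s['fx'],s['cx'],s['cy'],np.round(s['cam_to_world'],3).tolist())
print(r.get_state())
E
```

```text
top 477.8522955027983 260.9065220820431 191.65463444205616 [[0.027, -0.991, 0.128, 0.266], [-1.0, -0.025, 0.017, -0.062], [-0.014, -0.128, -0.992, 1.36], [0.0, 0.0, 0.0, 1.0]]
side 491.7503240394591 261.8666576628853 195.08809943450373 [[-0.803, -0.279, 0.527, -0.31], [-0.596, 0.352, -0.722, 0.999], [0.016, -0.893, -0.449, 0.686], [0.0, 0.0, 0.0, 1.0]]
{'clock': 0.1, 'q': array([-1.21118275,  0.68986968, -0.19454609,  1.56621644,  0.15732366,
        0.90251997, -0.21511686]), 'qd': array([ 0.00155394, -0.00097624,  0.00032844, -0.0014387 , -0.00070475,
       -0.00031891, -0.0004148 ]), 'joint_torque': array([-3.81449019e-03, -5.28499925e+01, -1.27098933e+00, -1.53837508e+01,
       -5.23366977e-02,  2.02770680e-03,  5.64228617e-05]), 'tool_pos': array([0.19991192, 0.59160437, 0.25501616]), 'eef_rot': array([ 1.62142089e-01,  9.86767089e-01, -8.06257413e-04, -6.90262951e-05]), 'contact_force': array([-0.51330137, -0.2518758 ,  0.10942945]), 'moment': array([-0.00164132,  0.00201642,  0.00493942]), 'finger_force': 0.0, 'opening': 1.0000453127612396}
```

View pics/top0.png

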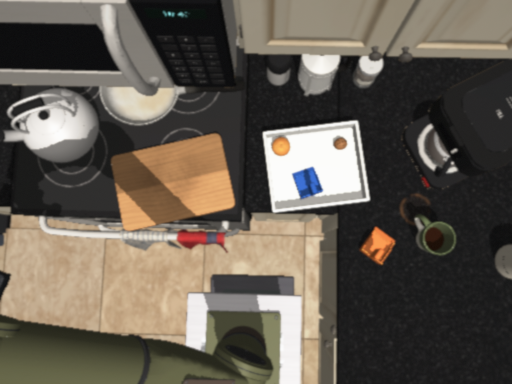

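View pics/side0.png

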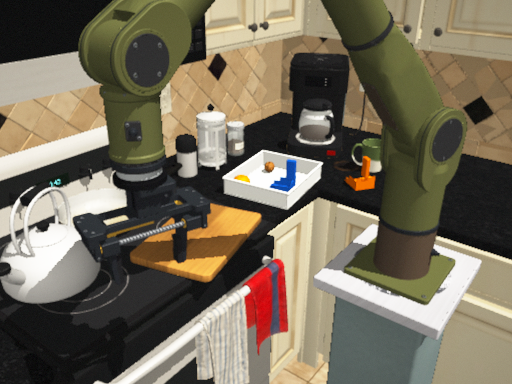

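Top view: blue scoop at (308,182) in the white bin, walnut at (340,143), mandarin at (281,146) and board at about (174,181). Candidates for the scoop are blue (308,182) and orange (378,246); I choose the blue one. Candidates for the walnut are brown (340,143), mandarin (281,146) and mug (437,237); I choose (340,143).

```bash
python3 - <<'E'
from h import *
s=dict(np.load('pics/top.npz')); im=s['pixels']; 
c=cv2.resize(im[110:222,255:380],None,fx=6,fy=5.35,interpolation=cv2.INTER_CUBIC)
c=cv2.resize(im[112:220,258:378],None,fx=5.5,fy=5.5,interpolation=cv2.INTER_CUBIC)
cv2.imwrite('pics/crop0.png',c[:,:,::-1])
h=cv2.cvtColor(im,cv2.COLOR_RGB2HSV).astype(int); H,S,V=h[...,0],h[...,1],h[...,2]
def blob(m,x0,x1,y0,y1):
    k=np.zeros(m.shape,np.uint8);k[y0:y1,x0:x1]=m[y0:y1,x0:x1]; n,l,st,ce=cv2.connectedComponentsWithStats(k)
    i=1+np.argmax(st[1:,4]); return (l==i).astype(np.uint8),ce[i],st[i]
for nm,m,box,z in (('scoop',(H>100)&(H<130)&(S>120),(265,370,120,215),.01),('walnut',(S>70)&(H<25),(325,360,128,160),.022),('mand',(S>70)&(H<25),(268,300,130,165),.03),('board',(S>60)&(H<25)&(V>60),(100,240,130,232),.032),('bin',(V>120)&(S<50)|((H>100)&(H<130)&(S>120)),(255,375,112,222),.055)):
    k,ce,st=blob(m,*box); cn=max(cv2.findContours(k,0,1)[0],key=cv2.contourArea); b=cv2.minAreaRect(cn); bp=cv2.boxPoints(b)
    print(nm,st,ce.round(1),ray(s,*ce,z).round(3)); 
    print('   box',np.round(bp,1).tolist(),[ray(s,*p,z).round(3).tolist() for p in bp])
E
```

```text
scoop [293 168  29  30 558] [307.  182.4] [ 0.469 -0.169  0.01 ]
   box [[292.3999938964844, 173.89999389648438], [312.8999938964844, 166.5], [321.70001220703125, 190.6999969482422], [301.20001220703125, 198.10000610351562]] [[0.493, -0.127, 0.01], [0.516, -0.185, 0.01], [0.446, -0.211, 0.01], [0.424, -0.153, 0.01]]
walnut [334 138  13  11 110] [340.  143.2] [ 0.583 -0.26   0.022]
   box [[334.0, 138.0], [346.0, 138.0], [346.0, 148.0], [334.0, 148.0]] [[0.598, -0.243, 0.022], [0.598, -0.277, 0.022], [0.569, -0.277, 0.022], [0.568, -0.243, 0.022]]
mand [272 137  18  19 275] [280.5 146. ] [ 0.569 -0.09   0.03 ]
   box [[272.0, 137.0], [289.0, 137.0], [289.0, 155.0], [272.0, 155.0]] [[0.594, -0.066, 0.03], [0.595, -0.114, 0.03], [0.543, -0.115, 0.03], [0.542, -0.067, 0.03]]
board [ 109  133  127   99 9113] [172.1 182.2] [0.457 0.212 0.032]
   box [[93.69999694824219, 158.89999389648438], [220.10000610351562, 130.5], [238.8000030517578, 213.60000610351562], [112.4000015258789, 242.10000610351562]] [[0.518, 0.439, 0.032], [0.609, 0.083, 0.032], [0.373, 0.022, 0.032], [0.285, 0.37, 0.032]]
bin [ 262  120  108   94 7458] [315.6 167.1] [ 0.506 -0.188  0.055]
   box [[261.3999938964844, 131.0], [359.20001220703125, 118.4000015258789], [369.8999938964844, 200.60000610351562], [272.0, 213.3000030517578]] [[0.605, -0.036, 0.055], [0.647, -0.309, 0.055], [0.416, -0.338, 0.055], [0.375, -0.071, 0.055]]
```

View pics/crop0.png

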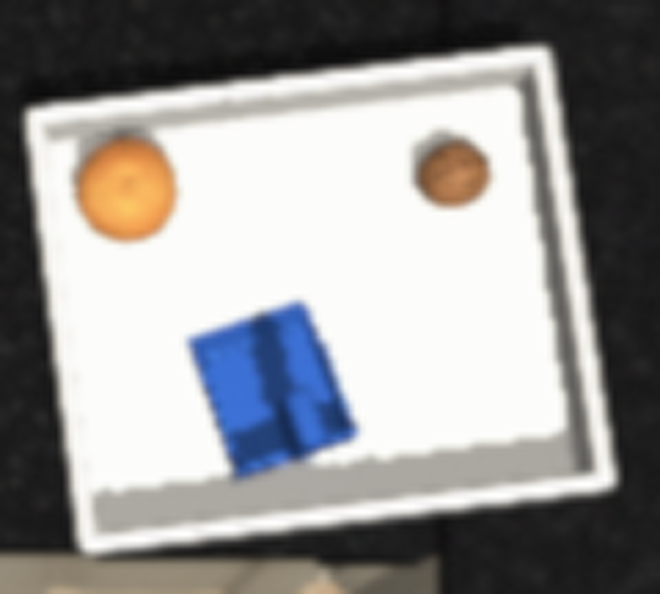

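```bash
cat >> h.py <<'E'
def Rz(a): return np.array([[np.cos(a),-np.sin(a),0],[np.sin(a),np.cos(a),0],[0,0,1]])
X=[]
for y in(-33,33):
    X+=[(40,y,0),(40,y,16),(-40,y,0),(-40,y,30)]
PAN=np.array(X)/1e3
HAN=np.array([(x,y,z) for x in(-45,-15) for y in(-7,7) for z in(30,106)])/1e3
def bluemask(s):
    h=cv2.cvtColor(s['pixels'],cv2.COLOR_RGB2HSV).astype(int); m=((h[...,0]>98)&(h[...,0]<132)&(h[...,1]>120)).astype(np.uint8)
    n,l,st,ce=cv2.connectedComponentsWithStats(m); i=1+np.argmax(st[1:,4]); return (l==i).astype(np.uint8)
def sil(s,x,y,a,z):
    k=np.zeros((384*4,512*4),np.uint8)
    for P in(PAN,HAN):
        q=np.array([proj(s,Rz(a)@p+[x,y,z]) for p in P]); q=(q*4+1.5).astype(np.int32)
        cv2.fillConvexPoly(k,cv2.convexHull(q),1)
    return cv2.resize(k.astype(np.float32),(512,384),interpolation=cv2.INTER_AREA)
def fitscoop(S,x0,z=.004):
    from scipy.optimize import minimize
    M=[bluemask(s) for s in S]
    f=lambda p:sum(np.abs(sil(s,p[0],p[1],p[2],z)-m).sum()/m.sum() for s,m in zip(S,M))
    o=minimize(f,x0,method='Nelder-Mead',options=dict(initial_simplex=np.array(x0)+np.array([[0,0,0],[.015,0,0],[0,.015,0],[0,0,.2]])))
    return o.x,o.fun
E
python3 - <<'E'
from h import *
t=dict(np.load('pics/top.npz'));d=dict(np.load('pics/side.npz'))
for S in([t],[d],[t,d]): 
    p,e=fitscoop(S,[.469,-.169,.35]); print('scoop',p.round(4),np.degrees(p[2]).round(1),round(e,3))
c=np.array([ray(t,u,v,.055) for u,v in((262.9,131.6),(357.6,120.7),(369.6,200.7),(273.5,212))]); print(c.round(3).tolist(),c.mean(0).round(4))
a=np.arctan2(*( (c[0]+c[1]-c[2]-c[3])[[1,0]])); b=np.arctan2(*((c[0]+c[3]-c[1]-c[2])[[1,0]]))-np.pi/2
print('bin yaw',np.degrees([a,b]))
B=Rz((a+b)/2).T; C=c.mean(0)
w=ray(t,340,143.2,.022); print('walnut bin',(B@(w-C)).round(4),'scoop bin',(B@(np.array([*p[:2],0])-C)).round(4))
h=cv2.cvtColor(d['pixels'],cv2.COLOR_RGB2HSV).astype(int); m=((h[...,0]<22)&(h[...,1]>90)).astype(np.uint8); k=np.zeros_like(m);k[158:180,258:280]=m[158:180,258:280]
n,l,st,ce=cv2.connectedComponentsWithStats(k);print(st[1:],[ (B@(ray(d,*x,.022)-C)).round(4) for x in ce[1:]])
h=cv2.cvtColor(t['pixels'],cv2.COLOR_RGB2HSV).astype(int); m=((h[...,0]<25)&(h[...,1]>60)&(h[...,2]>60)).astype(np.uint8);m[:, :105]=0;m[:,238:]=0;m[:128]=0;m[226:]=0
m=cv2.morphologyEx(m,cv2.MORPH_OPEN,np.ones((7,7)))
cn=max(cv2.findContours(m,0,1)[0],key=cv2.contourArea); q=cv2.approxPolyDP(cn,8,True)[:,0]; print('board',[(p.tolist(),ray(t,*p,.032).round(3)[:2].tolist()) for p in q])
E
```

```text
scoop [ 0.466  -0.1679  0.3025] 17.3 0.258
scoop [ 0.4809 -0.1884  0.4539] 26.0 0.535
scoop [ 0.4681 -0.1712  0.4782] 27.4 0.853
[[0.603, -0.04, 0.055], [0.64, -0.304, 0.055], [0.416, -0.337, 0.055], [0.378, -0.075, 0.055]] [ 0.5094 -0.1889  0.055 ]
bin yaw [8.62266485 8.15198579]
walnut bin [ 0.0622 -0.0812 -0.033 ] scoop bin [-0.0383  0.0236 -0.055 ]
[[265 162  10  10  76]] [array([ 0.0596, -0.0809, -0.033 ])]
board [([221, 136], [0.593, 0.08]), ([113, 156], [0.528, 0.385]), ([122, 225], [0.333, 0.346]), ([232, 208], [0.388, 0.041])]
```

The crop confirms the choice: the blue scoop's lip runs (190,340)–(303,303), so its yaw is about 20°. The walnut is at (452,172) near the far right corner, and the mandarin at (127,188) is well clear. Moving above the work now.

Call:
{"fn": "step_arm", "kwargs": {
  "steps": [
    [-3.7, -2.9, 0, 0, 0, 0, -1],
    [-3.7, -2.9, 0, 0, 0, 0, -1],
    [-3.7, -2.9, 0, 0, 0, 0, -1],
    [-3.7, -2.9, 0, 0, 0, 0, -1],
    [-3.7, -2.9, 0, 0, 0, 0, -1],
    [-3.7, -2.9, 0, 0, 0, 0, -1],
    [-3.7, -2.9, 0, 0, 0, 0, -1],
    [-3.7, -2.9, 0, 0, 0, 0, -1]
  ]
}}

```text
clock: 1.1
tool_pos: [0.4068, 0.2762, 0.2556]
eef_rot: [0.162, 0.987, -0.0, -0.0]
contact_force: [0.9, 0.3, -0.4]
opening: 1.0
finger_force: 0.0
```

Call:
{"fn": "step_arm", "kwargs": {
  "steps": [
    [-2, -3, 0, 0, 0, 10, -1],
    [0, 0, 0, 0, 0, 10, -1],
    [0, 0, 0, 0, 0, 10, -1],
    [0, 0, 0, 0, 0, 10, -1],
    [0, 0, 0, 0, 0, 10, -1],
    [0, 0, 0, 0, 0, 10, -1],
    [0, 0, 0, 0, 0, 10, -1],
    [0, 0, 0, 0, 0, 10, -1]
  ]
}}

```text
clock: 2.1
tool_pos: [0.4153, 0.2427, 0.2555]
eef_rot: [0.76, 0.65, -0.0, -0.0]
contact_force: [0.6, 0.1, 0.3]
opening: 0.999
finger_force: 0.0
```

Call:
{"fn": "step_arm", "kwargs": {
  "steps": [
    [0, 0, 0, 0, 0, 10, -1],
    [0, 0, 0, 0, 0, 10, -1],
    [0, 0, 0, 0, 0, 10, -1],
    [0, 0, 0, 0, 0, 10, -1],
    [0, 0, 0, 0, 0, 10, -1],
    [0, 0, 0, 0, 0, 10, -1],
    [0, 0, 0, 0, 0, 0, -1]
  ]
}}

```text
clock: 2.98
tool_pos: [0.4153, 0.2428, 0.2554]
eef_rot: [0.983, 0.186, -0.0, 0.0]
contact_force: [-0.2, -0.0, -0.0]
opening: 1.0
finger_force: 0.0
```

```bash
cat >> h.py <<'E'
from scipy.spatial.transform import Rotation as Ro
def rel(p,yaw=None):
    s=r.get_state(); R=Ro.from_quat(s['eef_rot']).as_matrix()
    print('t',round(s['clock'],2),'pos',np.round(s['tool_pos'],4),'zaxis',R[:,2].round(3),'yaw x',np.degrees(np.arctan2(R[1,0],R[0,0])).round(1),'q',np.round(s['q'],2),'open',round(s['opening'],3),'F',np.round(s['contact_force'],1))
    print('shift cm',(R.T@(np.array(p)-s['tool_pos'])*100).round(2))
E
python3 - <<'E'
from h import *
rel([.439,-.1795,.2])
E
```

```text
t 2.98 pos [0.4153 0.2428 0.2554] zaxis [-0.    -0.001 -1.   ] yaw x 21.5 q [-0.94  0.55  0.5   2.01 -0.41  0.68 -1.38] open 1.0 F [-0.2 -0.  -0. ]
shift cm [-13.23  40.17   5.58]
```

Call:
{"fn": "step_arm", "kwargs": {
  "steps": [
    [-1.6, 5, 0, 0, 0, 0, -1],
    [-1.6, 5, 0, 0, 0, 0, -1],
    [-1.6, 5, 0, 0, 0, 0, -1],
    [-1.6, 5, 0, 0, 0, 0, -1],
    [-1.6, 5, 0, 0, 0, 0, -1],
    [-1.6, 5, 0, 0, 0, 0, -1],
    [-1.6, 5, 0, 0, 0, 0, -1],
    [-1.6, 5, 0, 0, 0, 0, -1]
  ]
}}

```text
clock: 3.98
tool_pos: [0.4418, -0.178, 0.2557]
eef_rot: [0.982, 0.187, 0.0, -0.0]
contact_force: [0.7, 0.6, 0.6]
opening: 1.001
finger_force: 0.0
```

```bash
python3 - <<'E'
from h import *
rel([.439,-.1795,.16])
s=shot('side','side1.png')
q=np.array([proj(s,Rz(.36)@p+[.467,-.169,.004]) for p in HAN])
im=cv2.resize(s['pixels'][90:225,190:370],None,fx=4.4,fy=4.4,interpolation=cv2.INTER_CUBIC)
for a in q: cv2.circle(im,tuple(int(v) for v in ((a-[190,90])*4.4)),3,(255,0,255),-1)
cv2.imwrite('pics/c1.png',im[:,:,::-1])
E
```

```text
t 3.98 pos [ 0.4418 -0.178   0.2557] zaxis [ 0.  0. -1.] yaw x 21.6 q [ 0.03  0.53  0.4   2.02 -0.33  0.65 -0.55] open 1.001 F [0.7 0.6 0.6]
shift cm [-0.32  0.04  9.57]
```

View pics/c1.png

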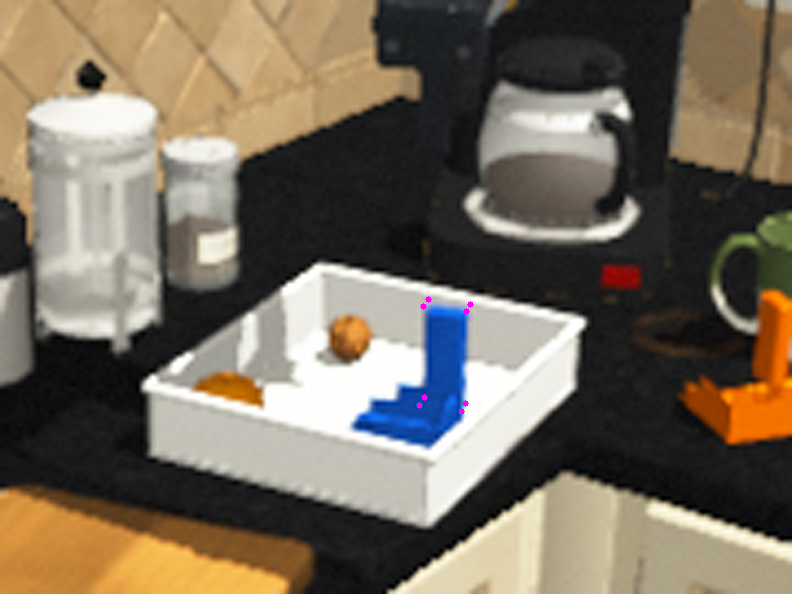

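The overlay matches the handle (crop x 425–467, y 305–405) to about 1–2 mm. Descending to grip.

Call:
{"fn": "step_arm", "kwargs": {
  "steps": [
    [-0.3, 0, 4, 0, 0, 0, -1],
    [0, 0, 4, 0, 0, 0, -1],
    [0, 0, 4, 0, 0, 0, -1],
    [0, 0, 3, 0, 0, 0, -1],
    [0, 0, 1.5, 0, 0, 0, -1],
    [0, 0, 0.6, 0, 0, 0, -1],
    [0, 0, 0, 0, 0, 0, -1]
  ]
}}

```text
clock: 4.9
tool_pos: [0.4392, -0.1774, 0.0847]
eef_rot: [0.983, 0.186, 0.0, -0.0]
contact_force: [-0.5, 0.0, 0.5]
opening: 0.999
finger_force: 0.0
```

Call:
{"fn": "step_arm", "kwargs": {
  "steps": [
    [0, 0, 0, 0, 0, 0, 0],
    [0, 0, 0, 0, 0, 0, 0.5],
    [0, 0, 0, 0, 0, 0, 1],
    [0, 0, 0, 0, 0, 0, 1],
    [0, 0, 0, 0, 0, 0, 1],
    [0, 0, 0, 0, 0, 0, 1]
  ],
  "force": 45
}}

```text
clock: 5.65
tool_pos: [0.439, -0.1774, 0.0847]
eef_rot: [0.983, 0.185, 0.0, -0.0]
contact_force: [-1.3, 1.1, 0.2]
opening: 0.34
finger_force: 0.0
```

```bash
python3 - <<'E'
from h import *
rel([.439,-.1795,.084])
shot('top','top1.png'); s=shot('side','side2.png')
cv2.imwrite('pics/c2.png',cv2.resize(s['pixels'][90:225,190:370],None,fx=4.4,fy=4.4,interpolation=cv2.INTER_CUBIC)[:,:,::-1])
E
```

```text
t 5.65 pos [ 0.439  -0.1774  0.0847] zaxis [-0.  0. -1.] yaw x 21.3 q [ 0.21  0.82  0.13  2.15 -0.5   0.19 -0.41] open 0.34 F [-1.3  1.1  0.2]
shift cm [-0.08  0.19  0.07]
```

View pics/c2.png

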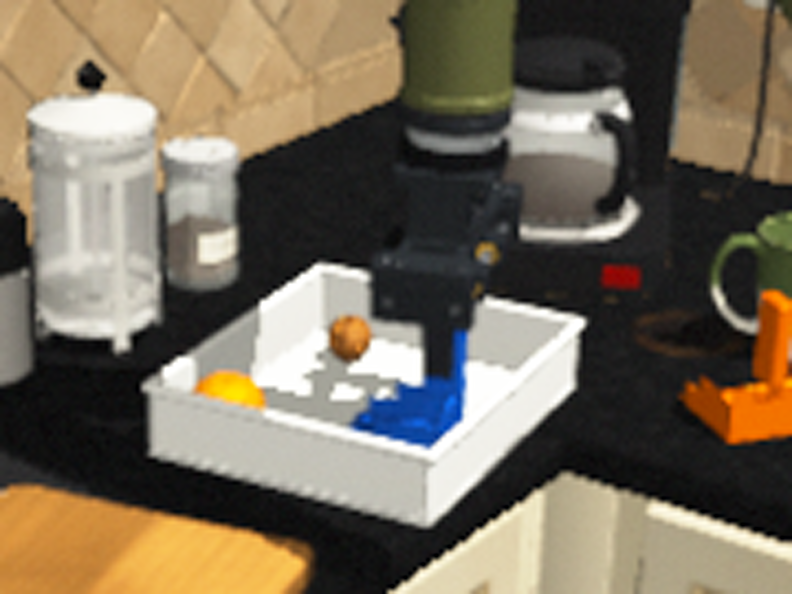

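The fingers straddle the handle at (445,340) and are still closing.

Call:
{"fn": "step_arm", "kwargs": {
  "steps": [
    [0, 0, 0, 0, 0, 0, 1],
    [0, 0, 0, 0, 0, 0, 1],
    [0, 0, 0, 0, 0, 0, 1],
    [0, 0, 0, 0, 0, 0, 1],
    [0, 0, 0, 0, 0, 0, 1]
  ],
  "force": 50
}}

```text
clock: 6.38
tool_pos: [0.4391, -0.1774, 0.0847]
eef_rot: [0.983, 0.185, 0.0, -0.0]
contact_force: [0.1, -0.5, -0.4]
opening: 0.156
finger_force: 49.9
```

```bash
python3 - <<'E'
from h import *
C=np.array([.5094,-.1889,0]); B=Rz(np.radians(8.4))
for nm,b in(('start',(-.068,-.083,0)),('end',(.036,-.083,0))):
    p=C+B@np.array(b); p[2]=.0847; rel(p)
print(r.get_state()['finger_force'])
# bin edges check & where handle is now in bin frame
print(B.T@(r.get_state()['tool_pos']-C))
E
```

```text
t 6.38 pos [ 0.4391 -0.1774  0.0847] zaxis [ 0.  0. -1.] yaw x 21.3 q [ 0.21  0.82  0.13  2.15 -0.5   0.19 -0.41] open 0.156 F [ 0.1 -0.5 -0.4]
shift cm [-2.35 10.19 -0.  ]
t 6.38 pos [ 0.4391 -0.1774  0.0847] zaxis [ 0.  0. -1.] yaw x 21.3 q [ 0.21  0.82  0.13  2.15 -0.5   0.19 -0.41] open 0.156 F [ 0.1 -0.5 -0.4]
shift cm [ 7.79 12.52 -0.  ]
49.91241389885545
[-0.0679118   0.02162076  0.08467408]
```

Call:
{"fn": "step_arm", "kwargs": {
  "steps": [
    [0, 0, 0, 0, 0, 4.5, 1],
    [0, 0, 0, 0, 0, 4.5, 1],
    [0, 0, 0, 0, 0, 4, 1],
    [0, 2, 0, 0, 0, 0, 1],
    [0, 2.5, 0, 0, 0, 0, 1],
    [0, 2.5, 0, 0, 0, 0, 1],
    [0, 2.4, 0, 0, 0, 0, 1],
    [0, 1, 0, 0, 0, 0, 1]
  ]
}}

```text
clock: 7.38
tool_pos: [0.4539, -0.2822, 0.0847]
eef_rot: [0.997, 0.072, -0.0, 0.001]
contact_force: [-0.6, 2.2, 4.4]
opening: 0.155
finger_force: 49.9
```

```bash
python3 - <<'E'
from h import *
C=np.array([.5094,-.1889,0]); B=Rz(np.radians(8.4))
rel(C+B@[.036,-.083,.0847])
s=shot('top','top2.png')
cv2.imwrite('pics/c3.png',cv2.resize(s['pixels'][112:220,258:378],None,fx=5.5,fy=5.5,interpolation=cv2.INTER_CUBIC)[:,:,::-1])
E
```

```text
t 7.38 pos [ 0.4539 -0.2822  0.0847] zaxis [ 0.    -0.001 -1.   ] yaw x 8.2 q [ 0.33  0.87  0.23  1.98 -0.52  0.36 -0.45] open 0.155 F [-0.6  2.2  4.4]
shift cm [10.46 -0.16 -0.  ]
```

View pics/c3.png

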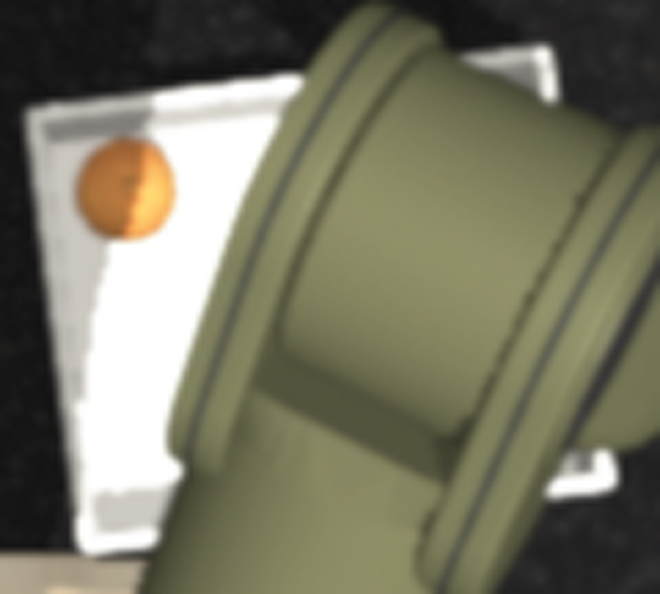

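The top view is blocked by the arm, so I'll use the side camera. Driving forward now.

Call:
{"fn": "step_arm", "kwargs": {
  "steps": [
    [0.8, 0, 0, 0, 0, 0, 1],
    [1, 0, 0, 0, 0, 0, 1],
    [1, 0, 0, 0, 0, 0, 1],
    [1, 0, 0, 0, 0, 0, 1],
    [1, 0, 0, 0, 0, 0, 1],
    [1, 0, 0, 0, 0, 0, 1],
    [1, 0, 0, 0, 0, 0, 1],
    [0.7, 0, 0, 0, 0, 0, 1]
  ]
}}

```text
clock: 8.43
tool_pos: [0.529, -0.2694, 0.0847]
eef_rot: [0.997, 0.073, 0.0, 0.0]
contact_force: [-1.4, 0.1, 3.9]
opening: 0.157
finger_force: 49.9
```

```bash
python3 - <<'E'
from h import *
C=np.array([.5094,-.1889,0]); B=Rz(np.radians(8.4))
rel(C+B@[.036,-.083,.0847])
s=shot('side','side3.png')
cv2.imwrite('pics/c4.png',cv2.resize(s['pixels'][120:220,215:335],None,fx=5.8,fy=5.8,interpolation=cv2.INTER_CUBIC)[:,:,::-1])
E
```

```text
t 8.43 pos [ 0.529  -0.2694  0.0847] zaxis [ 0.  0. -1.] yaw x 8.4 q [ 0.23  0.92  0.3   1.8  -0.51  0.5  -0.56] open 0.157 F [-1.4  0.1  3.9]
shift cm [2.84 0.05 0.  ]
```

View pics/c4.png

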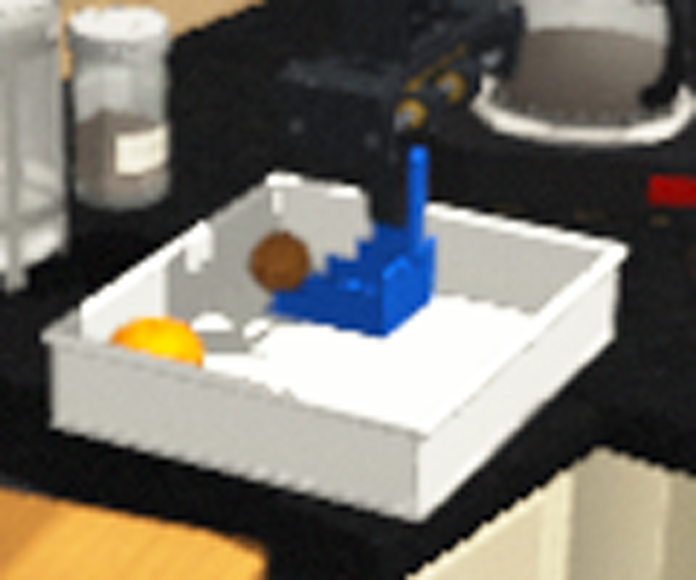

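The walnut (280,262) sits at the scoop's mouth, ahead of the lip (275,300). Continuing gently to the wall.

Call:
{"fn": "step_arm", "kwargs": {
  "steps": [
    [0.6, 0, 0, 0, 0, 0, 1],
    [0.6, 0, 0, 0, 0, 0, 1],
    [0.6, 0, 0, 0, 0, 0, 1],
    [0.4, 0, 0, 0, 0, 0, 1],
    [0.3, 0, 0, 0, 0, 0, 1],
    [0.2, 0, 0, 0, 0, 0, 1]
  ]
}}

```text
clock: 9.22
tool_pos: [0.5552, -0.2656, 0.0847]
eef_rot: [0.997, 0.073, 0.0, -0.0]
contact_force: [-2.6, -0.0, 3.9]
opening: 0.155
finger_force: 49.9
```

```bash
python3 - <<'E'
from h import *
C=np.array([.5094,-.1889,0]); B=Rz(np.radians(8.4))
rel(C+B@[.036,-.083,.0847])
s=shot('side','side4.png')
cv2.imwrite('pics/c5.png',cv2.resize(s['pixels'][130:200,230:320],None,fx=7.5,fy=7.5,interpolation=cv2.INTER_CUBIC)[:,:,::-1])
E
```

```text
t 9.22 pos [ 0.5552 -0.2656  0.0847] zaxis [ 0.  0. -1.] yaw x 8.3 q [ 0.2   0.94  0.32  1.73 -0.51  0.56 -0.59] open 0.155 F [-2.6 -0.   3.9]
shift cm [0.19 0.05 0.  ]
```

View pics/c5.png

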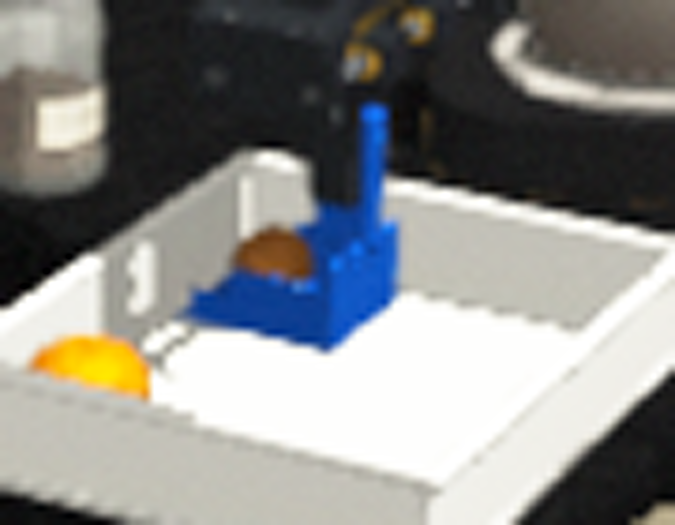

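The walnut (275,255) is inside the pan, behind the side wall and past the lip (195,310). I'll nudge a few mm more to the wall, then lift while drawing back and tilt the mouth up slightly.

Call:
{"fn": "step_arm", "kwargs": {
  "steps": [
    [0.2, 0, 0, 0, 0, 0, 1],
    [0.2, 0, 0, 0, 0, 0, 1],
    [0, 0, 0, 0, 0, 0, 1]
  ]
}}

```text
clock: 9.65
tool_pos: [0.557, -0.2655, 0.0849]
eef_rot: [0.997, 0.072, -0.002, -0.0]
contact_force: [-6.8, -1.2, 8.7]
opening: 0.157
finger_force: 49.9
```

Call:
{"fn": "step_arm", "kwargs": {
  "steps": [
    [-0.1, 0, -0.3, 0, 0, 0, 1],
    [-0.2, 0, -0.5, 0, 0, 0, 1],
    [-0.4, 0, -0.6, 0, 0, 0, 1],
    [-0.6, 0, -0.6, 0, 2, 0, 1],
    [-0.6, 0, -0.6, 0, 3, 0, 1],
    [-0.6, 0, -0.6, 0, 3, 0, 1],
    [-0.6, 0, -0.6, 0, 2, 0, 1],
    [0, 0, 0, 0, 0, 0, 1]
  ]
}}

```text
clock: 10.65
tool_pos: [0.5261, -0.2707, 0.1218]
eef_rot: [0.994, 0.071, 0.087, -0.006]
contact_force: [-0.4, -0.6, -1.8]
opening: 0.153
finger_force: 49.9
```

```bash
python3 - <<'E'
from h import *
rel([.44,.1,.2])
s=shot('side','side5.png')
cv2.imwrite('pics/c6.png',cv2.resize(s['pixels'][120:200,230:320],None,fx=7.2,fy=7.2,interpolation=cv2.INTER_CUBIC)[:,:,::-1])
E
```

```text
t 10.65 pos [ 0.5261 -0.2707  0.1218] zaxis [ 0.172  0.025 -0.985] yaw x 8.2 q [ 0.38  0.8   0.12  1.92 -0.59  0.33 -0.42] open 0.153 F [-0.4 -0.6 -1.8]
shift cm [ -1.83 -37.91  -8.27]
```

View pics/c6.png

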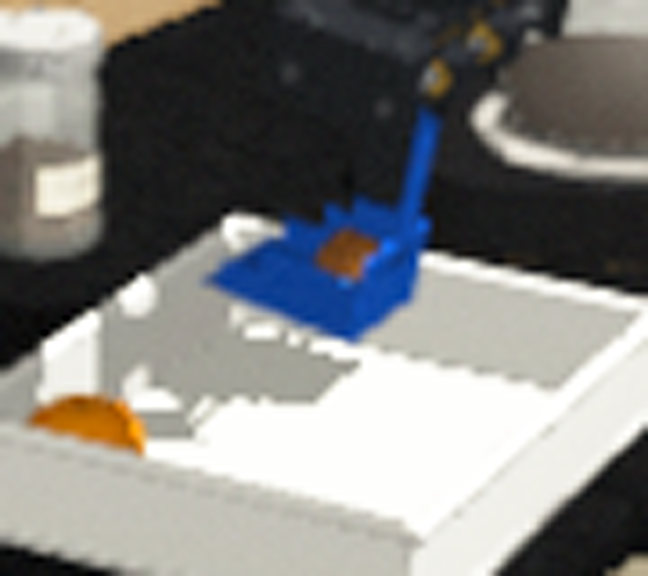

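The walnut (348,252) has settled at the back of the scoop. Lifting and carrying it to the board.

Call:
{"fn": "step_arm", "kwargs": {
  "steps": [
    [-0.2, 0, -0.5, 0, 0, 0, 1],
    [-0.3, 0, -0.9, 0, 0, 0, 1],
    [-0.4, 0, -1.2, 0, 0, 0, 1],
    [-0.5, 0, -1.4, 0, 0, 0, 1],
    [-0.5, 0, -1.4, 0, 0, 0, 1],
    [-0.4, 0, -1.2, 0, 0, 0, 1],
    [-0.3, 0, -0.8, 0, 0, 0, 1],
    [-0.1, 0, -0.3, 0, 0, 0, 1]
  ]
}}

```text
clock: 11.7
tool_pos: [0.4872, -0.2756, 0.1928]
eef_rot: [0.994, 0.072, 0.087, -0.006]
contact_force: [0.2, -0.8, -1.5]
opening: 0.153
finger_force: 49.9
```

Call:
{"fn": "step_arm", "kwargs": {
  "steps": [
    [0, -0.6, 0, 0, 0, 0, 1],
    [0, -1.2, 0, 0, 0, 0, 1],
    [0, -1.8, 0, 0, 0, 0, 1],
    [0, -2.2, 0, 0, 0, 0, 1],
    [0, -2.4, 0, 0, 0, 0, 1],
    [0, -2.4, 0, 0, 0, 0, 1],
    [0, -2.4, 0, 0, 0, 0, 1],
    [0, -2.4, 0, 0, 0, 0, 1]
  ]
}}

```text
clock: 12.7
tool_pos: [0.4644, -0.1208, 0.1922]
eef_rot: [0.994, 0.073, 0.087, -0.007]
contact_force: [0.6, 1.0, -1.1]
opening: 0.154
finger_force: 49.9
```

Call:
{"fn": "step_arm", "kwargs": {
  "steps": [
    [0, -2.4, 0, 0, 0, 0, 1],
    [0, -2.4, 0, 0, 0, 0, 1],
    [0, -2.4, 0, 0, 0, 0, 1],
    [0, -2.4, 0, 0, 0, 0, 1],
    [0, -2.4, 0, 0, 0, 0, 1],
    [0, -2.4, 0, 0, 0, 0, 1],
    [0, -2.4, 0, 0, 0, 0, 1],
    [0, -2.4, 0, 0, 0, 0, 1]
  ]
}}

```text
clock: 13.7
tool_pos: [0.436, 0.0687, 0.1923]
eef_rot: [0.994, 0.073, 0.087, -0.007]
contact_force: [-0.0, -0.8, -1.8]
opening: 0.155
finger_force: 49.9
```

Call:
{"fn": "step_arm", "kwargs": {
  "steps": [
    [0, -2.4, 0, 0, 0, 0, 1],
    [0, -2.4, 0, 0, 0, 0, 1],
    [0, -2.2, 0, 0, 0, 0, 1],
    [0, -2, 0, 0, 0, 0, 1],
    [0, -1.6, 0, 0, 0, 0, 1],
    [0, -1.2, 0, 0, 0, 0, 1],
    [0, -0.6, 0, 0, 0, 0, 1],
    [0, 0, 0, 0, 0, 0, 1]
  ]
}}

```text
clock: 14.7
tool_pos: [0.4185, 0.1901, 0.1922]
eef_rot: [0.994, 0.073, 0.087, -0.006]
contact_force: [-0.4, -0.3, -1.5]
opening: 0.156
finger_force: 49.9
```

```bash
python3 - <<'E'
from h import *
rel([.425,.205,.13])
E
```

```text
t 14.7 pos [0.4185 0.1901 0.1922] zaxis [ 0.171  0.025 -0.985] yaw x 8.4 q [-0.83  0.6   0.4   2.28 -0.88  0.21 -1.08] open 0.156 F [-0.4 -0.3 -1.5]
shift cm [-0.23 -1.38  6.27]
```

Call:
{"fn": "step_arm", "kwargs": {
  "steps": [
    [0, 0, 0, 0, -2, 0, 1],
    [0, 0, 0, 0, -3, 0, 1],
    [0, 0, 0, 0, -3, 0, 1],
    [0.2, 0, 1, 0, -2, 0, 1],
    [0.2, 0, 1.5, 0, 0, 0, 1],
    [0, 0, 1.5, 0, 0, 0, 1],
    [0, 0, 1.5, 0, 0, 0, 1],
    [0, 0, 0.8, 0, 0, 0, 1]
  ]
}}

```text
clock: 15.7
tool_pos: [0.4231, 0.1897, 0.1282]
eef_rot: [0.997, 0.072, -0.001, 0.0]
contact_force: [-1.0, -0.8, -1.1]
opening: 0.15
finger_force: 49.9
```

```bash
python3 - <<'E'
from h import *
rel([.425,.205,.1127])
s=shot('side','side6.png')
cv2.imwrite('pics/c7.png',cv2.resize(s['pixels'][120:290,90:290],None,fx=3.5,fy=3.5,interpolation=cv2.INTER_CUBIC)[:,:,::-1])
E
```

```text
t 15.7 pos [0.4231 0.1897 0.1282] zaxis [-0.001 -0.    -1.   ] yaw x 8.3 q [-0.76  0.77  0.41  2.17 -0.86  0.37 -1.06] open 0.15 F [-1.  -0.8 -1.1]
shift cm [ 0.41 -1.49  1.55]
```

View pics/c7.png

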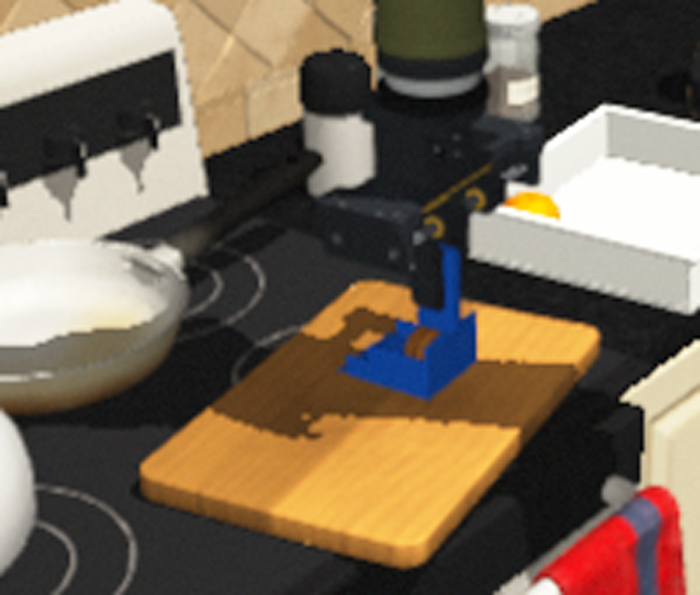

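The scoop (430,350) is upright over the board with the walnut (418,340) in it. Lowering the last 15 mm until it touches.

Call:
{"fn": "step_arm", "kwargs": {
  "steps": [
    [0, 0, 0.5, 0, 0, 0, 1],
    [0, 0, 0.4, 0, 0, 0, 1],
    [0, 0, 0.3, 0, 0, 0, 1],
    [0, 0, 0.2, 0, 0, 0, 1],
    [0, 0, 0.1, 0, 0, 0, 1],
    [0, 0, 0, 0, 0, 0, 1]
  ]
}}

```text
clock: 16.5
tool_pos: [0.4235, 0.1902, 0.1143]
eef_rot: [0.997, 0.073, 0.0, -0.0]
contact_force: [0.4, 0.3, -2.5]
opening: 0.156
finger_force: 49.9
```

Call:
{"fn": "step_arm", "kwargs": {
  "steps": [
    [0, 0, 0.1, 0, 0, 0, 1],
    [0, 0, 0.1, 0, 0, 0, 1],
    [0, 0, 0, 0, 0, 0, 1],
    [0, 0, 0, 0, 0, 0, 1]
  ]
}}

```text
clock: 17.0
tool_pos: [0.4235, 0.1902, 0.1123]
eef_rot: [0.997, 0.073, -0.0, -0.0]
contact_force: [-0.2, -0.3, -1.8]
opening: 0.154
finger_force: 49.9
```

Call:
{"fn": "step_arm", "kwargs": {
  "steps": [
    [0, 0, 0.1, 0, 0, 0, 1],
    [0, 0, 0, 0, 0, 0, 1]
  ]
}}

```text
clock: 17.25
tool_pos: [0.4235, 0.1902, 0.1112]
eef_rot: [0.997, 0.073, -0.0, -0.0]
contact_force: [0.4, 0.0, -1.5]
opening: 0.153
finger_force: 49.9
```

Call:
{"fn": "step_arm", "kwargs": {
  "steps": [
    [0, 0, 0.1, 0, 0, 0, 1],
    [0, 0, 0, 0, 0, 0, 1]
  ]
}}

```text
clock: 17.5
tool_pos: [0.4235, 0.1902, 0.1103]
eef_rot: [0.997, 0.073, 0.0, -0.0]
contact_force: [0.6, -0.0, -0.5]
opening: 0.154
finger_force: 49.9
```

Call:
{"fn": "step_arm", "kwargs": {
  "steps": [
    [0, 0, 0.1, 0, 0, 0, 1],
    [0, 0, 0, 0, 0, 0, 1]
  ]
}}

```text
clock: 17.75
tool_pos: [0.4236, 0.1901, 0.1103]
eef_rot: [0.997, 0.072, 0.0, -0.001]
contact_force: [-1.9, -0.8, 12.0]
opening: 0.154
finger_force: 49.9
```

Call:
{"fn": "step_arm", "kwargs": {
  "steps": [
    [0, 0, 0.05, 0, 0, 0, 1],
    [0, 0, 0, 0, 0, 0, 1]
  ]
}}

```text
clock: 18.0
tool_pos: [0.4235, 0.1902, 0.1102]
eef_rot: [0.997, 0.072, 0.001, -0.001]
contact_force: [-3.2, -0.3, 18.0]
opening: 0.152
finger_force: 49.9
```

Firm contact. I'll ease the pressure, release and rise.

Call:
{"fn": "step_arm", "kwargs": {
  "steps": [
    [0, 0, -0.15, 0, 0, 0, 1],
    [0, 0, 0, 0, 0, 0, 1],
    [0, 0, 0, 0, 0, 0, 0.5],
    [0, 0, 0, 0, 0, 0, 0.3],
    [0, 0, 0, 0, 0, 0, 0.1],
    [0, 0, 0, 0, 0, 0, 0],
    [0, 0, 0, 0, 0, 0, 0],
    [0, 0, 0, 0, 0, 0, 0]
  ]
}}

```text
clock: 19.0
tool_pos: [0.4235, 0.1902, 0.1103]
eef_rot: [0.997, 0.073, -0.0, -0.0]
contact_force: [0.2, 0.2, -0.2]
opening: 0.501
finger_force: 0.0
```

Call:
{"fn": "step_arm", "kwargs": {
  "steps": [
    [0, 0, 0, 0, 0, 0, 0],
    [0, 0, -1, 0, 0, 0, 0],
    [0, 0, -2, 0, 0, 0, 0],
    [0, 0, -3, 0, 0, 0, 0],
    [0, 0, -3, 0, 0, 0, 0],
    [0, 0, -3, 0, 0, 0, 0],
    [0, 0, -2, 0, 0, 0, 0],
    [0, 0, 0, 0, 0, 0, 0]
  ]
}}

```text
clock: 20.0
tool_pos: [0.4241, 0.1904, 0.2517]
eef_rot: [0.997, 0.073, 0.001, -0.001]
contact_force: [0.1, 1.1, 0.2]
opening: 0.498
finger_force: 0.0
```

```bash
python3 - <<'E'
from h import *
rel([.425,.205,.1127])
s=shot('side','side7.png')
cv2.imwrite('pics/c8.png',cv2.resize(s['pixels'][130:290,110:290],None,fx=3.7,fy=3.7,interpolation=cv2.INTER_CUBIC)[:,:,::-1])
E
```

```text
t 20.0 pos [0.4241 0.1904 0.2517] zaxis [ 0.003  0.002 -1.   ] yaw x 8.3 q [-0.96  0.59  0.72  2.07 -0.61  0.7  -1.27] open 0.498 F [0.1 1.1 0.2]
shift cm [ 0.26 -1.42 13.9 ]
```

View pics/c8.png

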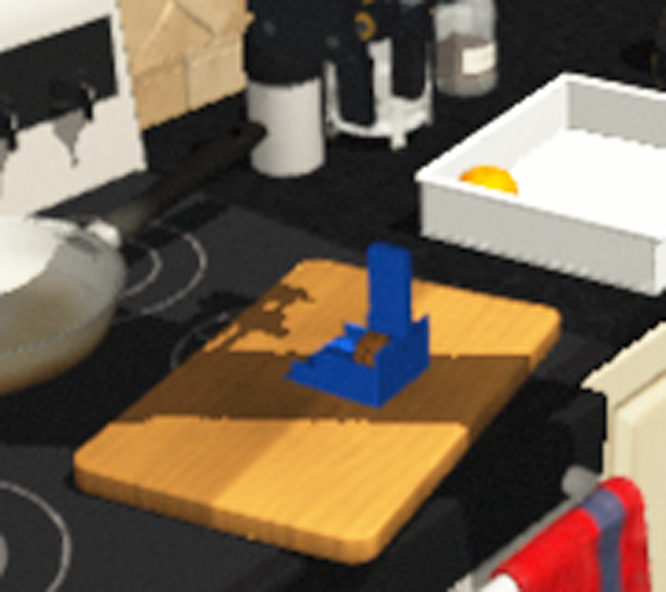

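The scoop stands upright on the board at (360,370) with the walnut (372,347) in it, and the gripper is clear.

```bash
python3 -c "
from plant import r
print(r.finish_job())"
```

```text
the job is handed in; nothing more can be done
None
```

The walnut was scooped from the far corner of the bin, and the blue scoop now stands upright on the chopping board with the walnut in it; the job was handed in at about 20 s, with no verdict returned.

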